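Tip the drained loaf tins onto their bases

TASK

Two washed loaf tins were left to drain, one standing on its end and one lying on its side. Push each over with the fingertips, where it stands, so that both sit flat on their bases with their mouths up, ready for dough. Do not pick them up or shove them along the counter, and leave everything else as it is.

Things in the scene. Friction and masses are not known exactly. Their poses are not given: they have to be found in the camera images.
- long_tin: Steel loaf tin standing on end, left or right: 200 mm tall, 100 wide (y), 70 deep (x), open mouth towards the robot. Loose, 0.25-0.5 kg. Origin: middle of the base's lower edge, on the counter: the edge to tip over. At the start z is up, +x level from mouth to base (the way to tip: away from the robot, within 26 degrees of ahead); tipped, +x points down.
- long_tin_rim (a point): Middle of the long tin's upper rim, at its mouth: at the start 200 mm up and 70 mm in -x from the origin. The walls are 3 mm thick. Pushed about 50 mm there, at a lean of about 14 degrees, the tin passes its balance point and falls by itself.
- short_tin: Steel loaf tin lying on a long side wall, left or right: 110 mm tall, 160 wide (y), 75 deep (x), open mouth towards the robot. Loose, 0.25-0.5 kg. Origin: middle of the base's lower edge, on the counter: the edge to tip over. At the start z is up, +x level from mouth to base (the way to tip: away from the robot, within 26 degrees of ahead); tipped, +x points down.
- short_tin_rim (a point): Middle of the short tin's upper rim, at its mouth: at the start 110 mm up and 75 mm in -x from the origin. The walls are 3 mm thick. Pushed about 50 mm there, at a lean of about 26 degrees, the tin passes its balance point and falls by itself.
- small_tin: Bystander: small steel loaf tin already the right way up, 160 x 80 x 55 mm, on the right. Origin: centre of its underside, z up.
- jam_jar: Bystander: amber glass jar, 60 mm across, 100 mm tall, between the tins and nearer the robot. Origin: centre of its underside, z up.
- round_loaf: Bystander: round crusty loaf, 150 mm across, 85 mm tall, on the left. Origin: centre of its underside, z up.
- bun: Bystander: pale bun, 84 mm across, 50 mm tall, on the left near the robot. Origin: centre of its underside, z up.
- mug: Bystander: white mug, 80 mm across and 90 mm tall, handle to its +y, on the right. Origin: centre of its underside, z up.
- shaker: Bystander: aluminium sugar shaker, 60 mm across, 115 mm tall, beyond and midway between the tins. Origin: centre of its underside, z up.
- card_stand: Bystander: blank black card 90 x 60 mm on a 50 x 70 mm steel foot, 110 mm tall in all, on the left. Origin: centre of its underside, z up.
Not all that is in view belongs to the job. Leave any red or turquoise look-alike of the short_tin alone.

How it is judged:
By the outcome, as a careful person would: the job done as asked, in the order asked, and still so for the second after the job is handed in, with the robot touching nothing.
It also fails if it takes over 54 s, if anything falls off the work surface, if the arm or the gripper's body presses on something with over 40 N, if the wrist force passes 120 N, or if a joint passes its speed limit or range.

ROBOT

A 6-joint arm with a two-finger parallel gripper is mounted at the origin on the work surface. World frame = base frame: x ahead of the robot, y to its left, z up, the work surface at z = 0. Lengths are in m, angles in degrees, forces in N, time in s.
With the tool pointing down it reaches from about 0.4 to 0.825 m from the base axis. Payload 7 kg.
Tool frame: the origin (TCP) lies on the centre line of the jaws, within the pads' length; the fingertips stand 14 mm ahead of it and the grasp point (between the pads) lies 5 mm behind it; z points along the fingers, y is the line along which they close (so a half turn about z gives the same grasp; the last joint's range is limited). The gripper opens to 88 mm and grips with 3 to 60 N. Pads are 19 mm wide; open, the fingers measure 130 mm over their backs; the gripper's body (78 mm by 193 mm) begins 47 mm behind the grasp point.
Start: joints at [86.236, 20.546, 0.682, 0, -70.136, -16.507], TCP at [0.234, 0.633, 0.241] pointing down, gripper open.
Joint ranges: [-176.03, 176.03], [-82.01, 121.73], [-58.28, 71.71], [-173.87, 95.51], [-174.79, -0.11], [-173.66, 173.66]. Speed limits (degrees/s): [136.94, 136.94, 172.46, 180, 180, 180].

INTERFACE

Orientations are given as [roll, pitch, yaw] about the fixed x, y, z axes, in that order (R = Rz(yaw) Ry(pitch) Rx(roll)).
In Python, from plant import r gives the robot as it stands.
- The arm moves only by the tool send_rows, never from a script. Its argument "steps" is a list of rows, each an object with "dp": the shift along the tool's x, y, z in mm, a list of three; "roll": the turn about the tool's z in rad; "jaw": the opening in per cent of the stroke, from 0 (shut) to 100 (fully open). In form: [{"dp": [tx, ty, tz], "roll": roll, "jaw": jaw}, ...]. A call has 1 to 5 rows; each row is the pose to reach, as a shift and turn from the pose commanded when the call began, along the tool's axes at that moment; what a row does not reach only later rows make up. A row lasts 1/8 s, in which the tool goes at most 62.5 mm and 10.7 degrees, less where a joint would pass 70% of its speed; a pose out of reach is approached as far as the arm can. A call with a gripper value outside its range is refused whole. The fingers move at their own pace and stop on an object; "newtons" is the grip in N (left out, the last holds). Time passes only in rows, so rows that repeat a pose let the fingers close. It gives the time, the measured TCP pose, the force, the opening and the grip force at its end, in the units of the state.
- r.get_state(): the state, without advancing time (a new reading comes with each control period).
- r.capture(name): name is "scene" or "top" or "wrist"; returns a dict with "image" (420x560x3 uint8, blue, green, red), "K" (3x3 intrinsics, pixels), "rvec" (rotation vector, rad) and "tvec" (3), from world to camera coordinates, as OpenCV has them. Camera axes: x right, y down, z forward; pixel columns grow to the right and rows downward; lengths in m; the calibration is good to about 2 mm. A picture is of the moment at which its call begins. There is no depth.
- r.close_job(): hands the job in; it is judged then, once.
The state is a dict: "time_s": time; "joints": joint angles; "qd": joint speeds; "joint_torque": joint torques, N m; "tcp_pos": TCP position; "eef_rot": TCP orientation; "contact_force": force on the tool from outside, world axes, zero at the start; "moment": the same for the moment, N m; "gripper_width": finger opening in m; "gripper_force": force on a finger pad.
Only numpy, scipy, OpenCV 4.12 (cv2) and the standard library are available. Lean on these libraries where they do the work, as an engineer would, in place of code of your own. Each camera call takes 0.05 s, during which the arm holds its last target. There are 200 camera calls.

## Working session

There is one attempt and no reset: what is moved stays moved. The work goes in short steps, Python scripts to look and compute and a tool call to move; the robot and the scene stay as the last step left them, time stands still between calls to the robot, and variables do not carry over. Pictures are saved under pics/ and viewed, at most 10 in all, crops included, and the job is handed in when it is done.

Besides the shell and the picture viewer there is one more tool, called after "Request:" as a command line: name --argument value ..., lists and objects as JSON in quotes. send_rows: Moves the arm, as the interface text tells. Its arguments: {"type":"object","properties":{"steps":{"type":"array","items":{"type":"object","properties":{"dp":{"type":"array","items":{"type":"number"}},"roll":{"type":"number"},"jaw":{"type":"number"}}}},"newtons":{"type":"number"}},"required":["steps"]}

```bash
mkdir -p pics
python3 - <<'E'
from plant import r
import cv2,pickle
d={}
for n in("scene","top"):
    c=r.capture(n);d[n]=c;cv2.imwrite(f"pics/{n}0.png",c["image"])
    print(n,c["K"],c["rvec"],c["tvec"])
pickle.dump(d,open("c0.pkl","wb"))
print(r.get_state())
E
```

```text
scene [[392.31495732   0.         275.36421864]
 [  0.         392.31495732 200.9137049 ]
 [  0.           0.           1.        ]] [ 1.16118589  2.11990133 -1.15315762] [ 0.28927705 -0.14191619  1.57096029]
top [[458.85700994   0.         277.4517616 ]
 [  0.         458.85700994 213.55013769]
 [  0.           0.           1.        ]] [ 2.1533591  -2.16184297  0.13905816] [-0.00320764  0.56038126  1.55246622]
{'time_s': 0.1, 'joints': array([ 8.62366191e+01,  2.05862232e+01,  6.39600469e-01, -1.86455313e-02,
       -7.01354364e+01, -1.65060626e+01]), 'qd': array([ 0.05210708, -0.11711741,  0.16133465,  0.14868243,  0.04409236,
        0.09480526]), 'joint_torque': array([-8.14312807e-04, -5.84162879e+01,  2.93752849e+01,  7.01546788e+00,
        1.01720323e-02, -4.87696207e-05]), 'tcp_pos': array([0.2337273 , 0.63280248, 0.23973039]), 'eef_rot': array([ 1.79916342e+02, -6.50992826e-03, -2.02757870e+01]), 'contact_force': array([ 0.45869665, -1.57577843, -0.08920719]), 'moment': array([-0.01342723,  0.03327236,  0.0074066 ]), 'gripper_force': 0.0, 'gripper_width': 0.08780288213589593}
```

View pics/scene0.png

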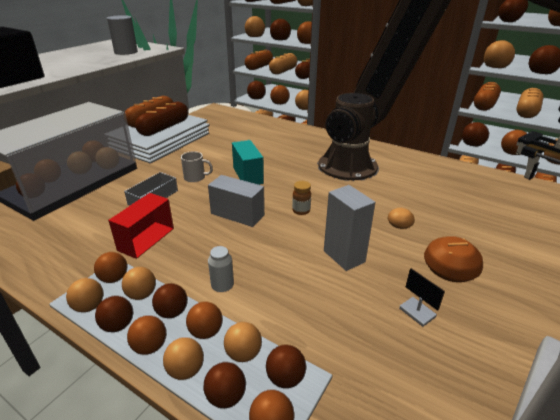

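View pics/top0.png

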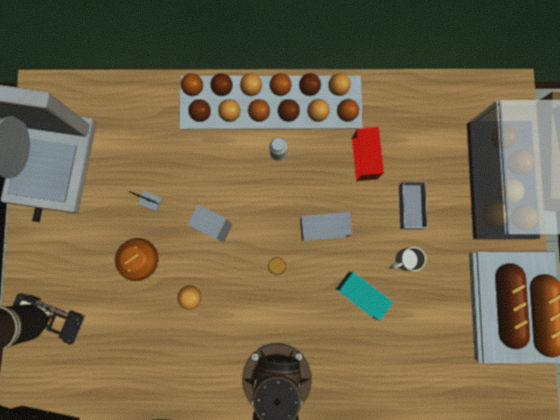

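The scene view looks back at the robot: long tin at (348,228), short tin at (237,200), and the shaker at (220,270). In the top view, the candidates for the short tin are grey (326,226), red (368,153, decoy), turquoise (365,295, decoy) and small tin (413,205, already upright). The long tin is at (210,223). I choose grey (326,226) and (210,223), and check them in one close crop.

Run:
```python
import cv2,pickle,numpy as np
d=pickle.load(open("c0.pkl","rb"))
t=d["top"]["image"][190:260,180:360];s=d["scene"]["image"][165:275,200:380]
a=cv2.resize(t,None,fx=4,fy=4,interpolation=cv2.INTER_CUBIC);b=cv2.resize(s,None,fx=2.8,fy=2.8,interpolation=cv2.INTER_CUBIC)
o=np.zeros((a.shape[0]+b.shape[0],720,3),np.uint8);o[:280]=a;o[280:,:b.shape[1]]=b
cv2.imwrite("pics/crop.png",o);print(o.shape)
```

```text
(588, 720, 3)
```

View pics/crop.png

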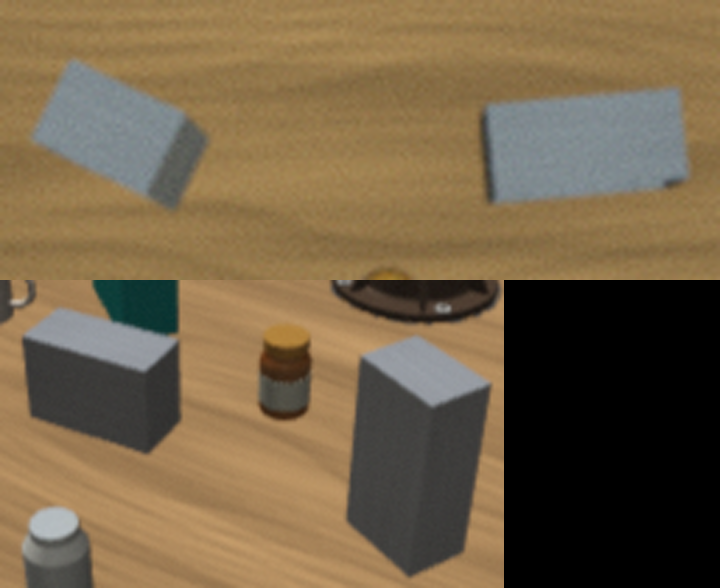

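The crop confirms it. The long tin's top face has corners at crop (72,59), (187,113), (148,195) and (33,137). The short tin's are at (486,104), (680,88), (688,180) and (491,203). Both are grey steel. I'll fit their poses from both views.

```bash
cat > h.py <<'E'
import numpy as np,cv2
def proj(c,P): return cv2.projectPoints(np.array(P,float),np.array(c["rvec"]),np.array(c["tvec"]),np.array(c["K"]),None)[0][:,0]
def world(p,X):
    x,y,a=p;X=np.array(X,float);c,s=np.cos(a),np.sin(a)
    return np.c_[x+c*X[:,0]-s*X[:,1],y+s*X[:,0]+c*X[:,1],X[:,2]]
def pix(c,uv,z):
    R=cv2.Rodrigues(np.array(c["rvec"]))[0];t=np.array(c["tvec"]).ravel();K=np.array(c["K"])
    d=R.T@np.linalg.inv(K)@[*uv,1];o=-R.T@t;return o+d*(z-o[2])/d[2]
E
python3 - <<'E'
import pickle,numpy as np
from scipy.optimize import least_squares
from h import *
d=pickle.load(open("c0.pkl","rb"));T,S=d["top"],d["scene"]
ft=lambda L:(np.array(L)+.5)/4-.5+[180,190]
fs=lambda L:(np.array(L)-[0,280]+.5)/2.8-.5+[200,165]
def run(n,D,W,H,t,s):
    h=W/2
    Xt=[(0,h,H),(0,-h,H),(-D,-h,H),(-D,h,H)]
    Xs=[(0,-h,H),(0,h,H),(-D,h,H),(-D,-h,H),(0,-h,0),(0,h,0),(-D,h,0)]
    f=lambda p:np.r_[proj(T,world(p,Xt))-ft(t),proj(S,world(p,Xs))-fs(s)]
    q=least_squares(lambda p:f(p).ravel(),[.6,0,0])
    print(n,q.x[:2],np.degrees(q.x[2]),"rms",np.sqrt((q.fun**2).mean()),"max",abs(q.fun).max(),"rim",world(q.x,[(-D,0,H)])[0],"cm",world(q.x,[(-D/2,0,H)])[0])
run("long",.07,.1,.2,[(72,59),(187,113),(148,195),(33,137)],[(361,358),(433,406),(490,384),(418,337),(348,521),(410,576),(464,551)])
run("short",.075,.16,.11,[(486,104),(680,88),(688,180),(491,203)],[(24,337),(144,371),(179,341),(60,309),(30,415),(148,451),(180,418)])
for n,uv,z in(("jar",(277,266),.1),("shaker",(278,149),.115),("turq",(365,295),.1),("small",(413,205),.05),("card",(146,198),.1)):print(n,pix(T,uv,z))
E
```

```text
long [0.5469815  0.19983453] -25.37231052652377 rms 0.6303667218235104 max 1.1086991825594055 rim [0.48373353 0.22982943 0.2       ] cm [0.51535751 0.21483198 0.2       ]
short [ 0.54743707 -0.16207355] 5.016269113299554 rms 0.6123912684402206 max 1.1989755599187788 rim [ 0.47272433 -0.16863144  0.11      ] cm [ 0.5100807 -0.1653525  0.11     ]
jar [ 0.37924981 -0.00303157  0.1       ]
shaker [ 0.76791478 -0.00789518  0.115     ]
turq [ 0.28453245 -0.28838703  0.1       ]
small [ 0.58638754 -0.47161845  0.05      ]
card [0.60602791 0.43233653 0.1       ]
```

Request:
send_rows --steps '[{"dp": [40,36,0],"roll": 0.02,"jaw": 0},{"dp": [80,72,0],"roll": 0.04,"jaw": 0},{"dp": [120,108,0],"roll": 0.06,"jaw": 0},{"dp": [160,144,0],"roll": 0.08,"jaw": 0},{"dp": [200,180,0],"roll": 0.089,"jaw": 0}]' --newtons 20

```text
time_s: 0.72
tcp_pos: [0.3595, 0.3932, 0.2403]
eef_rot: [180.0, 0.0, -25.4]
contact_force: [1.3, 0.0, -0.6]
gripper_width: 0.0427
gripper_force: 0.0
```

Request:
send_rows --steps '[{"dp": [35,26,0],"roll": 0,"jaw": 0},{"dp": [70,52,0],"roll": 0,"jaw": 0},{"dp": [105,78,0],"roll": 0,"jaw": 0},{"dp": [127,94,0],"roll": 0,"jaw": 0},{"dp": [127,94,0],"roll": 0,"jaw": 0}]'

```text
time_s: 1.35
tcp_pos: [0.434, 0.254, 0.2404]
eef_rot: [180.0, 0.0, -25.5]
contact_force: [-0.0, 0.3, -0.8]
gripper_width: 0.0008
gripper_force: 0.0
```

```bash
cat > w.py <<'E'
import sys,numpy as np
from plant import r
s=r.get_state();p=s["tcp_pos"];h=np.radians(s["eef_rot"][2])
x,y,a=[float(v) for v in sys.argv[1:4]];d=np.array([x,y])-p[:2]
print(p,s["eef_rot"],s["gripper_width"],"dp",1000*d@[np.cos(h),np.sin(h)],1000*d@[np.sin(h),-np.cos(h)],"roll",h-np.radians(a),"F",s["contact_force"],"t",s["time_s"])
E
python3 w.py .4837 .2298 -25.4
```

```text
[0.43397347 0.25401969 0.24036975] [ 1.79969921e+02  1.24636864e-02 -2.55136809e+01] 0.0008022108720279879 dp 55.3093831070125 0.43930652990184005 roll -0.0019841056238059096 F [-0.02572461  0.25586656 -0.84704652] t 1.35
```

Request:
send_rows --steps '[{"dp": [0,0,20],"roll": 0,"jaw": 0},{"dp": [0,0,40],"roll": 0,"jaw": 0},{"dp": [10,0,46],"roll": 0,"jaw": 0},{"dp": [22,0,46],"roll": 0,"jaw": 0},{"dp": [32,0,46],"roll": 0,"jaw": 0}]'

```text
time_s: 1.98
tcp_pos: [0.4637, 0.242, 0.1952]
eef_rot: [-180.0, -0.0, -25.4]
contact_force: [-0.4, 0.3, 0.1]
gripper_width: 0.0002
gripper_force: 0.0
```

Request:
send_rows --steps '[{"dp": [5,0,0],"roll": 0,"jaw": 0},{"dp": [10,0,0],"roll": 0,"jaw": 0},{"dp": [14,0,0],"roll": 0,"jaw": 0},{"dp": [18,0,0],"roll": 0,"jaw": 0},{"dp": [22,0,0],"roll": 0,"jaw": 0}]'

```text
time_s: 2.6
tcp_pos: [0.4825, 0.2325, 0.1946]
eef_rot: [-180.0, -0.0, -25.4]
contact_force: [0.3, -0.0, 0.6]
gripper_width: 0.0002
gripper_force: 0.3
```

Run:
```python
from plant import r
import cv2
c=r.capture("scene");cv2.imwrite("pics/p1.png",cv2.resize(c["image"][100:290,180:440],None,fx=3,fy=3,interpolation=cv2.INTER_CUBIC))
print(r.get_state()["contact_force"])
```

```text
[-0.148437    0.71744406  0.2917748 ]
```

View pics/p1.png

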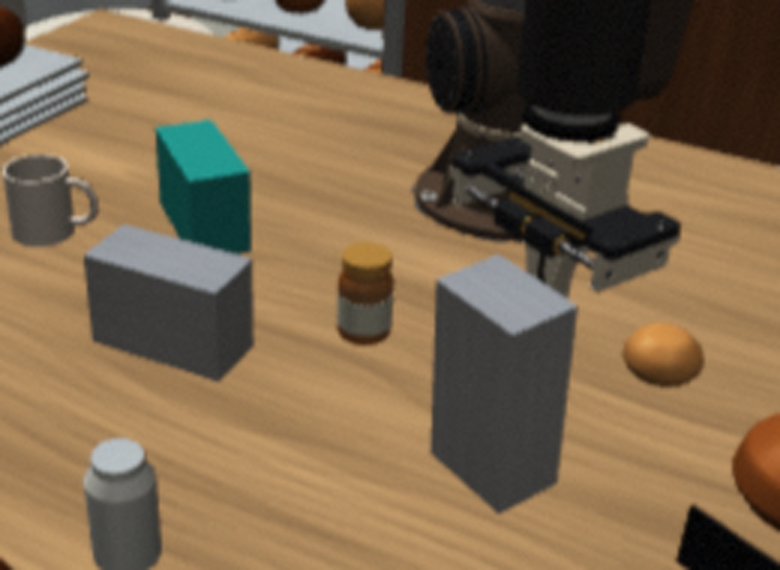

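The fingers sit behind the mouth rim, at about (550,270). The tin's lower front corner at (500,510) hasn't moved, so I'll push on slowly.

Request:
send_rows --steps '[{"dp": [5,0,0],"roll": 0,"jaw": 0},{"dp": [10,0,0],"roll": 0,"jaw": 0},{"dp": [15,0,0],"roll": 0,"jaw": 0},{"dp": [20,0,0],"roll": 0,"jaw": 0},{"dp": [25,0,0],"roll": 0,"jaw": 0}]'

```text
time_s: 3.28
tcp_pos: [0.5053, 0.2216, 0.1945]
eef_rot: [180.0, 0.0, -25.4]
contact_force: [-0.2, -0.5, 0.7]
gripper_width: 0.0003
gripper_force: 0.1
```

Run:
```python
from plant import r
import cv2
c=r.capture("scene");cv2.imwrite("pics/p2.png",cv2.resize(c["image"][100:290,180:440],None,fx=3,fy=3,interpolation=cv2.INTER_CUBIC))
print(r.get_state()["contact_force"])
```

```text
[ 0.83089741  0.09480101 -0.95496844]
```

View pics/p2.png

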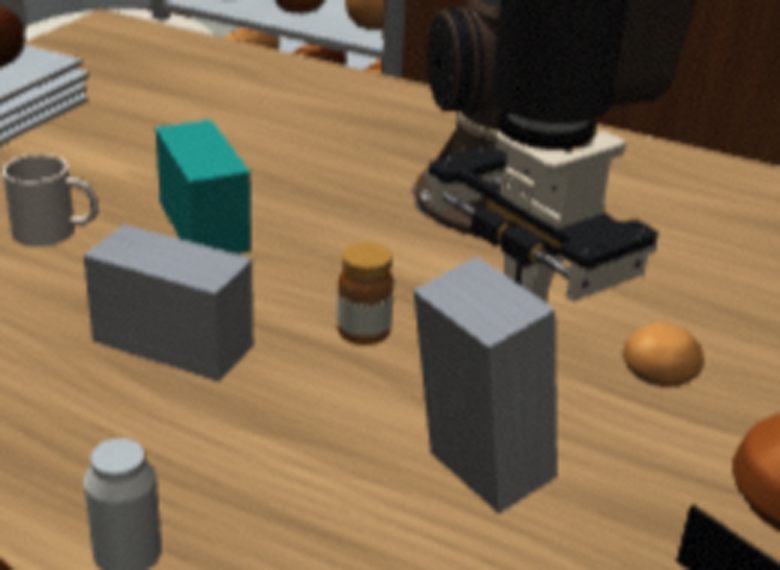

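The tin is leaning by about 9° and its pivot corner is still at (500,510). I'll continue slowly past balance.

Request:
send_rows --steps '[{"dp": [5,0,0],"roll": 0,"jaw": 0},{"dp": [9,0,0],"roll": 0,"jaw": 0},{"dp": [13,0,0],"roll": 0,"jaw": 0},{"dp": [17,0,0],"roll": 0,"jaw": 0},{"dp": [21,0,0],"roll": 0,"jaw": 0}]'

```text
time_s: 3.95
tcp_pos: [0.5242, 0.2127, 0.1946]
eef_rot: [-180.0, 0.0, -25.4]
contact_force: [-0.0, 0.6, 0.5]
gripper_width: 0.0007
gripper_force: 0.0
```

Request:
send_rows --steps '[{"dp": [3,0,0],"roll": 0,"jaw": 0},{"dp": [6,0,0],"roll": 0,"jaw": 0},{"dp": [6,0,0],"roll": 0,"jaw": 0},{"dp": [6,0,0],"roll": 0,"jaw": 0},{"dp": [6,0,0],"roll": 0,"jaw": 0}]'

```text
time_s: 4.58
tcp_pos: [0.5293, 0.2103, 0.1946]
eef_rot: [-180.0, -0.0, -25.4]
contact_force: [0.2, 0.3, 0.4]
gripper_width: 0.0004
gripper_force: 0.0
```

Run:
```python
from plant import r
import cv2
c=r.capture("scene");cv2.imwrite("pics/p3.png",cv2.resize(c["image"][100:300,180:440],None,fx=3,fy=3,interpolation=cv2.INTER_CUBIC))
```

```text
(no output)
```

View pics/p3.png

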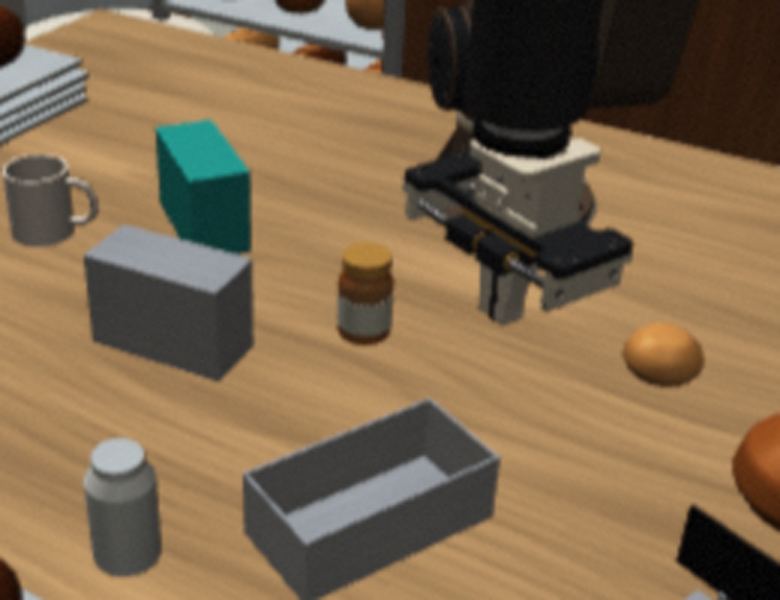

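The long tin is upright with its mouth up. Its near lower corner is at (493,515), against the pivot corner at (500,510), so it hardly slid. Now the short tin.

Request:
send_rows --steps '[{"dp": [6,40,0],"roll": -0.06,"jaw": 0},{"dp": [13,80,0],"roll": -0.12,"jaw": 0},{"dp": [19,120,0],"roll": -0.18,"jaw": 0},{"dp": [26,160,0],"roll": -0.24,"jaw": 0},{"dp": [32,200,0],"roll": -0.3,"jaw": 0}]'

```text
time_s: 5.25
tcp_pos: [0.4721, 0.0147, 0.1948]
eef_rot: [-180.0, -0.0, -8.0]
contact_force: [2.1, -0.2, 0.0]
gripper_width: 0.0005
gripper_force: 0.0
```

```bash
python3 w.py .4179 -.1734 5
```

```text
[0.47213482 0.01473333 0.19475932] [-1.79988870e+02 -2.66819356e-02 -8.04522745e+00] 0.0005293817484079249 dp -27.370883270207802 193.8721232482383 roll -0.22768217074150388 F [ 2.11323042 -0.15826288  0.00315528] t 5.25
```

Request:
send_rows --steps '[{"dp": [-7,45,0],"roll": -0.06,"jaw": 0},{"dp": [-14,95,0],"roll": -0.12,"jaw": 0},{"dp": [-20,145,0],"roll": -0.18,"jaw": 0},{"dp": [-27,194,0],"roll": -0.228,"jaw": 0},{"dp": [-27,194,0],"roll": -0.228,"jaw": 0}]'

```text
time_s: 5.88
tcp_pos: [0.417, -0.1746, 0.1946]
eef_rot: [180.0, 0.0, 4.7]
contact_force: [-0.0, 0.7, 0.5]
gripper_width: 0.0006
gripper_force: 0.0
```

```bash
python3 w.py .4727 -.1686 5
```

```text
[ 0.41704893 -0.17463151  0.19460086] [1.79993787e+02 1.00204597e-02 4.68185753e+00] 0.0005964125855296214 dp 55.95769007135483 -1.4689840822593623 roll -0.005552633536789128 F [-0.04860515  0.65218219  0.51384479] t 5.875
```

Request:
send_rows --steps '[{"dp": [0,-1.5,25],"roll": 0,"jaw": 0},{"dp": [0,-1.5,55],"roll": 0,"jaw": 0},{"dp": [0,-1.5,80],"roll": 0,"jaw": 0},{"dp": [5,-1.5,94],"roll": 0,"jaw": 0},{"dp": [18,-1.5,94],"roll": 0,"jaw": 0}]'

```text
time_s: 6.5
tcp_pos: [0.4363, -0.1689, 0.1002]
eef_rot: [-180.0, 0.1, 4.9]
contact_force: [0.1, -0.6, 0.8]
gripper_width: 0.0004
gripper_force: 0.0
```

Request:
send_rows --steps '[{"dp": [8,0,0],"roll": 0,"jaw": 0},{"dp": [16,0,0],"roll": 0,"jaw": 0},{"dp": [21,0,0],"roll": 0,"jaw": 0},{"dp": [25,0,0],"roll": 0,"jaw": 0},{"dp": [28,0,0],"roll": 0,"jaw": 0}]'

```text
time_s: 7.12
tcp_pos: [0.4637, -0.167, 0.1006]
eef_rot: [-180.0, 0.0, 4.9]
contact_force: [-0.9, -0.8, 1.2]
gripper_width: 0.0008
gripper_force: 0.8
```

Request:
send_rows --steps '[{"dp": [4,0,-3],"roll": 0,"jaw": 0},{"dp": [8,0,-6],"roll": 0,"jaw": 0},{"dp": [12,0,-8],"roll": 0,"jaw": 0},{"dp": [16,0,-10],"roll": 0,"jaw": 0},{"dp": [20,0,-12],"roll": 0,"jaw": 0}]'

```text
time_s: 7.75
tcp_pos: [0.4842, -0.1652, 0.1127]
eef_rot: [180.0, -0.0, 4.9]
contact_force: [-0.2, -0.2, 0.8]
gripper_width: 0.0004
gripper_force: 0.2
```

Run:
```python
from plant import r
import cv2
c=r.capture("scene");cv2.imwrite("pics/p4.png",cv2.resize(c["image"][100:300,180:440],None,fx=3,fy=3,interpolation=cv2.INTER_CUBIC))
```

```text
(no output)
```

View pics/p4.png

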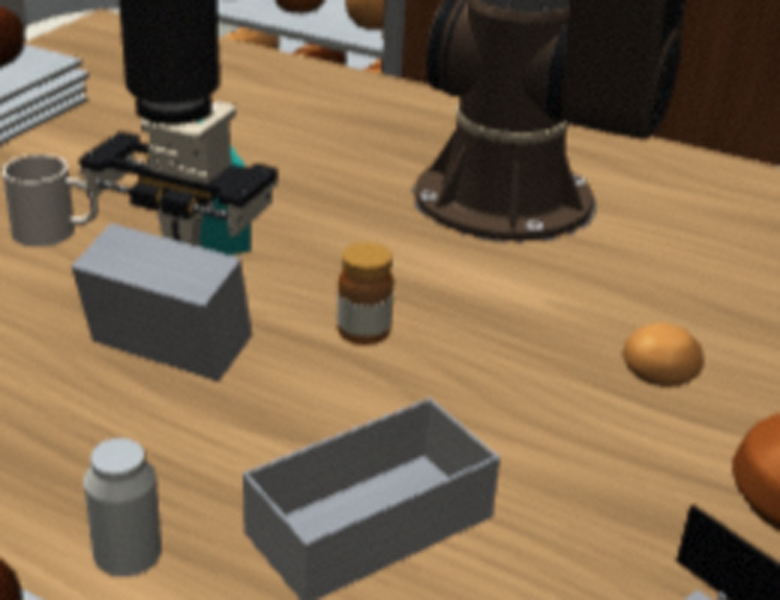

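The short tin is leaning and its pivot edge at (93,340) to (217,380) hasn't moved. I'll continue.

Request:
send_rows --steps '[{"dp": [4,0,-2],"roll": 0,"jaw": 0},{"dp": [8,0,-4],"roll": 0,"jaw": 0},{"dp": [12,0,-5],"roll": 0,"jaw": 0},{"dp": [16,0,-6],"roll": 0,"jaw": 0},{"dp": [20,0,-7],"roll": 0,"jaw": 0}]'

```text
time_s: 8.43
tcp_pos: [0.5041, -0.1635, 0.1196]
eef_rot: [180.0, -0.0, 4.9]
contact_force: [-0.4, -0.3, -0.3]
gripper_width: 0.0007
gripper_force: 0.1
```

Request:
send_rows --steps '[{"dp": [4,0,-1],"roll": 0,"jaw": 0},{"dp": [7,0,-1],"roll": 0,"jaw": 0},{"dp": [10,0,-2],"roll": 0,"jaw": 0},{"dp": [13,0,-2],"roll": 0,"jaw": 0},{"dp": [16,0,-2],"roll": 0,"jaw": 0}]'

```text
time_s: 9.05
tcp_pos: [0.5199, -0.1622, 0.1216]
eef_rot: [-180.0, 0.0, 4.9]
contact_force: [0.8, 0.2, -0.9]
gripper_width: 0.0003
gripper_force: 0.0
```

Request:
send_rows --steps '[{"dp": [3,0,0],"roll": 0,"jaw": 0},{"dp": [5,0,0],"roll": 0,"jaw": 0},{"dp": [5,0,0],"roll": 0,"jaw": 0},{"dp": [5,0,0],"roll": 0,"jaw": 0},{"dp": [5,0,0],"roll": 0,"jaw": 0}]'

```text
time_s: 9.68
tcp_pos: [0.5247, -0.1618, 0.1216]
eef_rot: [-180.0, 0.0, 4.9]
contact_force: [0.6, -0.3, 0.5]
gripper_width: 0.0007
gripper_force: 0.0
```

Run:
```python
from plant import r
import cv2
c=r.capture("scene");cv2.imwrite("pics/p5.png",cv2.resize(c["image"][100:300,180:440],None,fx=3,fy=3,interpolation=cv2.INTER_CUBIC))
```

```text
(no output)
```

View pics/p5.png

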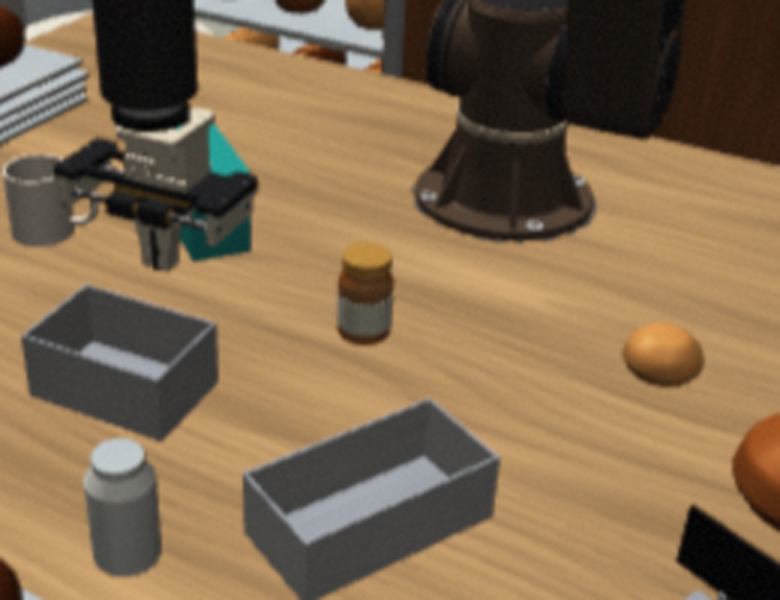

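Both tins sit flat with their mouths up: the short one around (120,360), the long one around (370,500). The fingers are clear of both. I'll back up and away, then hand in.

Request:
send_rows --steps '[{"dp": [-5,0,-30],"roll": 0,"jaw": 0},{"dp": [-10,0,-60],"roll": 0,"jaw": 0},{"dp": [-10,0,-90],"roll": 0,"jaw": 0},{"dp": [-10,0,-100],"roll": 0,"jaw": 0},{"dp": [-10,0,-100],"roll": 0,"jaw": 0}]'

```text
time_s: 10.35
tcp_pos: [0.5149, -0.1625, 0.2218]
eef_rot: [-180.0, -0.1, 4.9]
contact_force: [0.7, -0.6, -1.4]
gripper_width: 0.0005
gripper_force: 0.0
```

```bash
python3 -c "
from plant import r
print(r.close_job())"
```

```text
the job is handed in; nothing more can be done
None
```

Both tins were tipped over where they stood and now sit flat on their bases with their mouths up; nothing else was touched, and the job was handed in at about 10 s.

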